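# Load the cartridge drawer and index the autosampler carousel

## Robot

A 6-joint arm with a two-finger parallel gripper is mounted at the origin on the work surface. World frame = base frame: x ahead of the robot, y to its left, z up, the work surface at z = 0. Lengths are in m, angles in rad, forces in N, time in s.
With the tool pointing down it reaches from about 0.425 to 0.95 m from the base axis. Payload 3.5 kg.
Tool frame: the origin (TCP) lies between the finger pads; the fingertips stand 19 mm ahead of it and the grasp point (between the pads) is the TCP; z points along the fingers, y is the line along which they close (so a half turn about z gives the same grasp; the last joint's range is limited). The gripper opens to 85 mm and grips with 20 to 120 N. Pads are 22 mm wide; open, the fingers measure 114 mm over their backs; the gripper's body (76 mm by 85 mm) begins 54 mm behind the grasp point. The pads swing forward as they close: fully open they stand 13 mm farther back than shut.
Start: joints at [-1.265, 0.286, 1.577, -0, 1.279, -0.15], TCP at [0.297, -0.606, 0.25] pointing down, gripper open.
Joint ranges: [-2.77, 2.77], [-0.9, 2.22], [0.21, 2.48], [-1.53, 4.67], [0.24, 2.81], [-2.84, 2.84]. Speed limits (rad/s): [2.79, 2.79, 3.14, 3.14, 3.14, 3.14].

## Interface

Orientations are given as a unit quaternion [x, y, z, w].
In Python, from plant import monitor, eyes, ctrl gives the robot as it stands.
- The arm moves only by the shell command python3 -m handwheel 'ROWS' [FORCE]. ROWS is JSON, a list of rows, each a list of 7 numbers: the shift along the tool's x, y, z in units of 40 cm (1.0 is 40 cm), then the turn, a rotation vector about the tool's x, y, z in units of pi rad (1.0 is pi rad), then the opening, from -1 (shut) to 1 (fully open). A call has 1 to 12 rows; each row is the pose to reach, as a shift and turn from the pose commanded when the call began, along the tool's axes at that moment, turning the shorter way round; what a row does not reach only later rows make up. A row lasts 1/8 s, in which the tool goes at most 62.5 mm and 10.7 degrees, less where a joint would pass 70% of its speed; a pose out of reach is approached as far as the arm can. A call with a number of a shift or a turn outside -1 to 1 is refused whole. A call with a gripper value outside its range is refused whole. The fingers move at their own pace and stop on an object; FORCE is the grip in N (left out, the last holds). Time passes only in rows, so rows that repeat a pose let the fingers close. It gives the time, the measured TCP pose, the force, the opening and the grip force at its end, in the units of the state.
- monitor.get_state(): the state, without advancing time (a new reading comes with each control period).
- eyes.read_camera(name): name is "scene" or "top"; returns the picture (400x640x3 uint8, red, green, blue); there is no depth.
- eyes.camera_params(name): a dict with "K" (3x3 intrinsics, pixels), "R" (3x3) and "t" (3): a world point X has camera coordinates R X + t. Camera axes: x right, y down, z forward; pixel columns grow to the right and rows downward; lengths in m; the calibration is good to about 2 mm. A picture is of the moment at which its call begins. camera_params takes no time and is no camera call.
- ctrl.sign_off(): hands the job in; it is judged then, once.
The state is a dict: "time": time; "qpos": joint angles; "dq": joint speeds; "joint_efforts": joint torques, N m; "eef_pos": TCP position; "tcp_rot": TCP orientation; "contact_force": force on the tool from outside, world axes, zero at the start; "wrist_torque": the same for the moment, N m; "opening": opening from 0.0 (shut) to 1.0 (fully open); "finger_force": force on a finger pad.
Only numpy, scipy, OpenCV 4.12 (cv2) and the standard library are available. Lean on these libraries where they do the work, as an engineer would, in place of code of your own. Each camera call takes 0.05 s, during which the arm holds its last target. There are 200 camera calls.

## Task

Get the autosampler ready for its next run: lay the white cartridge, the long one with the round nose, flat in the open drawer of the loading unit with its nose pointing to the back of the drawer, without dropping it, and slide the drawer fully shut. Then turn the sampler's clicking carousel on until the one tall jar stands at rest straight under the needle. All five jars must stay standing in their pockets, and everything else on the bench stays where it is.

Things in the scene. Friction and masses are not known exactly. Their poses are not given: they have to be found in the camera images.
- sampler: Autosampler, fixed: grey round foot, aluminium carousel (plate 276 mm across, top 50 mm above the bench, hub 44 mm wide and 20 mm high on it), blue column, needle arm. Origin on the carousel's axis at bench level, x from the axis to the needle, z up. Column: 40 mm wide, 162 to 198 mm from the axis, 210 mm tall. Arm: 182 to 208 mm above the bench, ends 72 mm from the axis.
- pin0 (a point): Top of one of the carousel's five upright steel pins, 16 mm thick, 70 mm tall, tops 120 mm above the bench: push them to turn it. The pins stand 125 mm from the axis, 72 degrees apart. This one is at 36 degrees plus the joint value, counted counter-clockwise from the sampler's x axis.
- pocket0 (a point): Floor of one of the carousel's five pockets, 50 mm above the bench: rings of 12 mm high prongs, 85 mm from the axis, 72 degrees apart, midway between the pins. This one is at the angle of the joint value, counted from the sampler's x axis.
- carousel (a joint): Turn of the carousel in rad, 0 at the start, growing counter-clockwise seen from above, without limit. Sprung detents every 72 degrees (1.257 rad) hold a pocket under the needle; pushed more than half-way (36 degrees) it snaps on to the next detent by itself. At a pin it takes about 4 N.
- needle_tip (a point): Lower tip of the needle, 148 mm above the bench, 85 mm from the carousel's axis; 13 mm above the tall jar when that stands under it.
- tall_jar: The one tall amber glass jar, white cap, 52 mm in diameter, 85 mm tall, loose in a pocket of the carousel. Origin at the centre of its underside, which is 50 mm above the bench.
- low_jar_a: Low amber glass jar, white cap, 52 mm in diameter, 50 mm tall, loose in a pocket of the carousel, the one under the needle at the start. Origin at the centre of its underside.
- low_jar_b: Low amber glass jar, white cap, 52 mm in diameter, 50 mm tall, loose in a pocket of the carousel. Origin at the centre of its underside.
- low_jar_c: Low amber glass jar, white cap, 52 mm in diameter, 50 mm tall, loose in a pocket of the carousel. Origin at the centre of its underside.
- low_jar_d: Low amber glass jar, white cap, 52 mm in diameter, 50 mm tall, loose in a pocket of the carousel. Origin at the centre of its underside.
- loader: White loading unit, fixed to the bench: a box 200 mm deep, 190 mm wide, 100 mm high, with one drawer. Origin at bench level under the middle of its front face; x points to its back, z up. The drawer slides out along -x.
- drawer (a joint): How far the drawer stands open, in m: 0 fully shut, about 0.125 to 0.16 at the start, at most 0.165. It slides stiffly, with about 2 N.
- drawer_floor (a point): Centre of the drawer's inner floor, 15 mm above the bench; x to the back, z up; moves with the drawer. Inside 165 mm long (x), 154 mm wide (y); side walls 45 mm high, 5 mm thick. Front panel 83 to 102 mm on the -x side, 184 mm wide, top 84 mm above the bench. The loader's roof covers what lies behind its front face: only the part before it is open above.
- drawer_handle (a point): Middle of the steel bar handle of the drawer, 80 mm long across the front, 35 mm in front of the front panel, 60 mm above the bench; it moves with the drawer.
- cartridge: White plastic cartridge lying on the bench: a block 85 mm long, 44 mm wide and 38 mm tall with a round nose, 24 mm thick and 15 mm long, at its +x end; 100 mm long overall, about 0.16 kg. Origin at bench level under the middle of the whole length, x along its length towards the nose.
- cartridge_nose (a point): Tip of the cartridge's nose, 50 mm from the cartridge's origin along its x axis and 19 mm above its underside.
- square_pack: Bystander: square white plastic pack 62 x 62 x 38 mm, origin at the centre of its underside.
- round_bottle: Bystander: amber bottle with a black cap and paper label, 58 mm in diameter, 110 mm tall, origin at the centre of its underside.
- beaker: Bystander: glass beaker, 66 mm in diameter, 85 mm tall, origin at the centre of its underside.
- mortar: Bystander: white ceramic mortar, 72 mm in diameter, 52 mm tall, origin at the centre of its underside.
There are look-alikes about, which are no part of the job. What is shaped like the cartridge but blue is not meant. What is shaped like the low_jar_a but green is not meant.

How it is judged:
On the way, in this order (a step that is already met when the one before it is completed fails the run):
1. the cartridge lies flat in the drawer, nose to the back, and is let go (x of cartridge in the frame of drawer_floor between -0.045 and 0.045 m and y of cartridge in the frame of drawer_floor between -0.065 and 0.065 m and z of cartridge in the frame of drawer_floor between -0.008 and 0.01 m and x of cartridge_nose in the frame of drawer_floor above 0.01 m and angle between the x axis of cartridge and the x axis of drawer_floor, either way round below 0.35 rad and angle between cartridge's own z axis and vertical below 0.15 rad and contact force between the fingers and cartridge below 0.05 N and linear speed of cartridge below 0.05 m/s), for 0.2 s.
2. the drawer is shut with the cartridge in it (all of step 1 and value of joint drawer below 0.006 m), for 0.2 s.
3. the tall jar stands at rest under the needle (horizontal distance between tall_jar and needle_tip below 0.009 m and angle between tall_jar's own z axis and vertical below 0.1 rad and velocity of joint carousel between -0.05 and 0.05 rad/s), for 0.3 s.
At the end, for the whole second after the job is handed in: The cartridge lies flat and let go in the drawer, its length within 20 degrees of the drawer's and its nose to the back; the drawer is shut to within 6 mm; the tall jar stands upright under the needle, its axis within 9 mm of the needle's, the carousel at rest; all jars sit in their pockets (all of step 2 and all of step 3 and z of each of tall_jar, low_jar_a, low_jar_b, low_jar_c, low_jar_d in the frame of sampler below 0.058 m); the robot touches nothing.
It fails at once if a jar is lifted 20 mm or more out of its pocket or tips over (z of any of tall_jar, low_jar_a, low_jar_b, low_jar_c, low_jar_d in the frame of sampler above 0.07 m or z of any of tall_jar, low_jar_a, low_jar_b, low_jar_c, low_jar_d in the frame of sampler below 0.04 m or angle between any of tall_jar, low_jar_a, low_jar_b, low_jar_c, low_jar_d's own z axis and vertical above 0.4 rad).
It fails at once if another thing on the bench is moved by more than 30 mm or knocked over (distance of any of square_pack, round_bottle, beaker, mortar from where it was at the start of the episode above 0.03 m or angle between any of square_pack, round_bottle, beaker, mortar's own z axis and vertical above 0.6 rad).
It fails at once if the cartridge is dropped (falls freely faster than 0.7 m/s, about 25 mm of fall) (contact force between anything else and cartridge below 0.05 N and linear speed of cartridge above 0.7 m/s).
It also fails if it takes over 72 s, if anything falls off the work surface, if the arm or the gripper's body presses on something with over 40 N, if the wrist force passes 120 N, or if a joint passes its speed limit or range.

## Working session

There is one attempt and no reset: what is moved stays moved. The work goes in short steps, Python scripts to look and compute and a shell command to move; the robot and the scene stay as the last step left them, time stands still between calls to the robot, and variables do not carry over. Pictures are saved under pics/ and viewed, at most 10 in all, crops included, and the job is handed in when it is done.

```bash
ls; mkdir -p pics
python3 - <<'E'
from plant import monitor, eyes
import cv2,numpy as np
for n in ("scene","top"):
    im=eyes.read_camera(n); cv2.imwrite(f"pics/{n}0.png",im[:,:,::-1]); p=eyes.camera_params(n)
    print(n,np.round(p["K"],1).tolist(),np.round(p["R"],4).tolist(),np.round(p["t"],4).tolist())
s=monitor.get_state(); print(s)
E
```

```text
pics
scene [[362.3, 0.0, 317.1], [0.0, 362.3, 202.1], [0.0, 0.0, 1.0]] [[-0.4291, 0.9033, 0.0024], [0.7341, 0.3503, -0.5817], [-0.5262, -0.2478, -0.8134]] [0.2347, -0.3075, 1.458]
top [[397.7, 0.0, 322.7], [0.0, 397.7, 194.3], [0.0, 0.0, 1.0]] [[0.0216, -0.9998, -0.0038], [-0.9902, -0.0209, -0.1383], [0.1382, 0.0067, -0.9904]] [-0.0199, 0.496, 1.4464]
{'time': 0.1, 'qpos': array([-1.26500322e+00,  2.87122426e-01,  1.57802538e+00,  7.45636288e-06,
        1.27855863e+00, -1.49968706e-01]), 'dq': array([-0.00111211, -0.00239112, -0.00311122,  0.00130974,  0.00010251,
       -0.00045503]), 'joint_efforts': array([ 6.78417491e-04, -4.07295656e+01, -2.93697256e+01, -1.50391015e-04,
        3.42690837e-03,  3.22693616e-06]), 'eef_pos': array([ 0.29698117, -0.60555513,  0.24905802]), 'tcp_rot': array([ 9.74147014e-01,  2.25912547e-01, -7.87032230e-05, -1.05396197e-03]), 'contact_force': array([-0.25653166, -0.9397006 ,  0.28661691]), 'wrist_torque': array([-0.05256418, -0.00369778,  0.00579678]), 'finger_force': 0.0, 'opening': 0.9983745248342422}
```

View pics/top0.png

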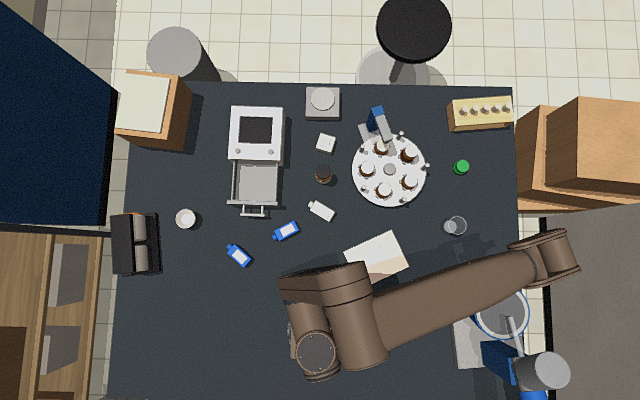

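View pics/scene0.png

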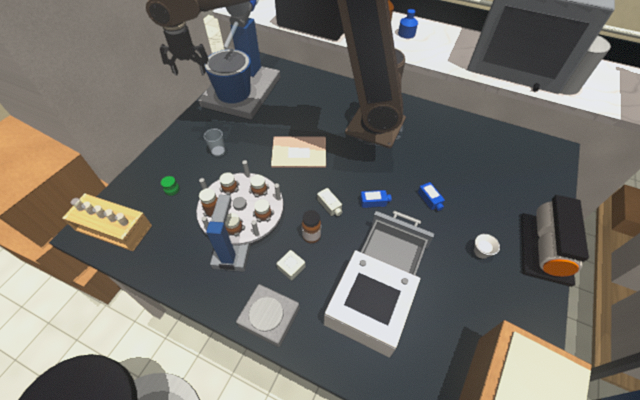

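Candidates for the cartridge (top image): white long one (321,211); blue look-alikes (286,231) and (238,255); square white pack (326,143). I choose the one at (321,211). Next are a close crop and the measurements.

```bash
cat > h.py <<'E'
import numpy as np,cv2
from plant import monitor, eyes
from scipy.spatial.transform import Rotation as Ro
def cast(n,uv,z):
    p=eyes.camera_params(n);R,t=np.array(p["R"]),np.array(p["t"]);c=-R.T@t
    d=R.T@np.linalg.inv(p["K"])@np.array([uv[0],uv[1],1.]);return c+d*(z-c[2])/d[2]
def proj(n,X):
    p=eyes.camera_params(n);v=np.array(p["K"])@(np.array(p["R"])@np.array(X)+p["t"]);return v[:2]/v[2]
def move(X,R=None):
    """tool-axis shift (row units) to world X; turn to rotation R"""
    s=monitor.get_state();r=Ro.from_quat(s["tcp_rot"])
    o=r.inv().apply(np.array(X)-s["eef_pos"])/.4
    return np.round(o,4), None if R is None else np.round((r.inv()*R).as_rotvec()/np.pi,4)
E
python3 - <<'E'
from h import *
a=cv2.imread("pics/top0.png");b=cv2.imread("pics/scene0.png")
def blob(im,n,box,lo,hi,z):
    x0,y0,x1,y1=box;h=cv2.cvtColor(im,cv2.COLOR_BGR2HSV)
    m=np.zeros(im.shape[:2],np.uint8);m[y0:y1,x0:x1]=cv2.inRange(h,lo,hi)[y0:y1,x0:x1]
    c=max(cv2.findContours(m,0,1)[0],key=cv2.contourArea)
    q=cv2.minAreaRect(c);M=cv2.moments(c);cen=(M['m10']/M['m00'],M['m01']/M['m00'])
    print(n,np.round(cen,1),"area",M['m00'],"rect",np.round(q[0],1),np.round(q[1],1),q[2],"world",np.round(cast(n,cen,z),4),"corners",[np.round(cast(n,k,z)[:2],3).tolist() for k in cv2.boxPoints(q)])
W=((0,0,130),(180,70,255))
blob(a,"top",(300,195,340,228),*W,.038)
blob(b,"scene",(312,183,348,220),*W,.038)
blob(a,"top",(345,130,430,210),(0,0,120),(180,70,255),.05)
c=np.vstack([np.hstack([cv2.resize(a[185:245,290:350],(400,400),interpolation=2),cv2.resize(b[175:235,305:365],(400,400),interpolation=2)])])
cv2.imwrite("pics/c1.png",c)
c=np.hstack([cv2.resize(a[95:225,340:440],(400,520),interpolation=2),cv2.resize(a[90:220,215:315],(400,520),interpolation=2)])
cv2.imwrite("pics/c2.png",c)
E
```

```text
top [320.9 210.1] area 264.5 rect [320.1 209.5] [26.8 11.8] 30.963754653930664 world [ 0.437  -0.0043  0.038 ] corners [[0.444, 0.053], [0.483, 0.031], [0.433, -0.055], [0.395, -0.033]]
scene [330.1 200.1] area 310.0 rect [330.7 200.6] [29.7 12.8] 48.36646270751953 world [ 0.4413 -0.0025  0.038 ] corners [[0.437, -0.056], [0.391, -0.042], [0.447, 0.054], [0.49, 0.039]]
top [388.1 168.9] area 4237.0 rect [389.6 168.6] [75.9 75.2] 11.9761323928833 world [ 0.5947 -0.2504  0.05  ] corners [[0.484, -0.091], [0.766, -0.146], [0.71, -0.425], [0.432, -0.363]]
```

View pics/c1.png

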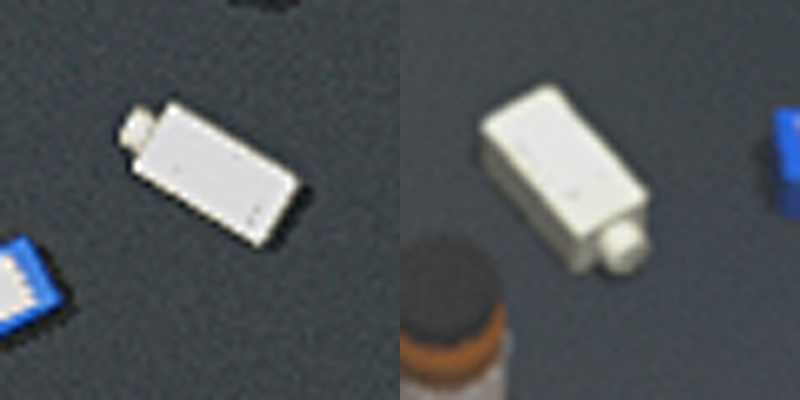

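View pics/c2.png

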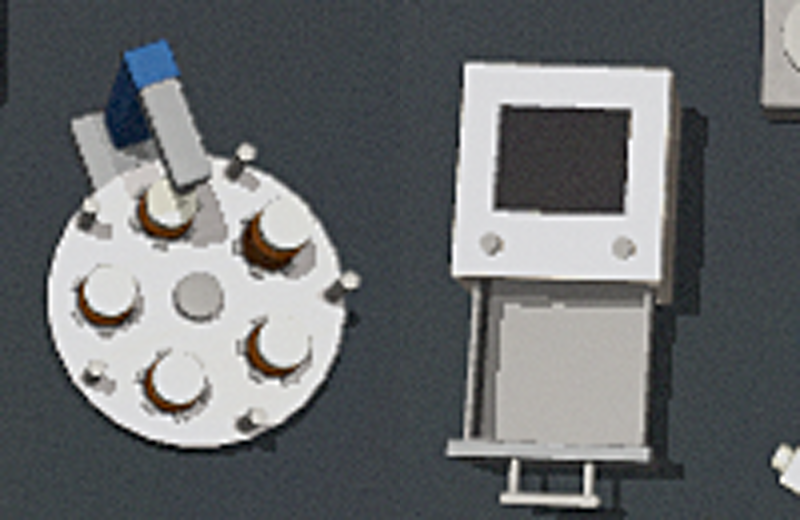

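The crops confirm the white cartridge, nose up-left in top (crop 138,130). The tall jar is at crop (285,222), 72° clockwise from the needle, and the arm and needle point up-left at (150,60). The drawer is open toward the bottom with its handle at (550,498). Now to convert these pixels.

Run:
```python
from h import *
f=lambda x,y,s,o,z:cast("top",(o[0]+(x+.5)/s-.5,o[1]+(y+.5)/s-.5),z)[:2]
A=np.array([f(x,y,400/60,(290,185),.038) for x,y in [(172,100),(132,168),(300,180),(262,247)]])
n=A[:2].mean(0);r=A[2:].mean(0);d=(n-r);print("block len",np.linalg.norm(d),"w",np.linalg.norm(A[0]-A[1]),"blockmid",(n+r)/2,"yaw",np.degrees(np.arctan2(d[1],d[0])))
g=lambda x,y,z:f(x,y,4,(215,90),z)
FL,FR,BL,BR=g(455,276,.1),g(660,282,.1),g(465,62,.1),g(672,68,.1)
print("loader F",FL,FR,"B",BL,BR,"origin",(FL+FR)/2,"w",np.linalg.norm(FL-FR),"yaw",np.degrees(np.arctan2(*((BL+BR-FL-FR)[::-1]))))
P=[g(447,455,.084),g(650,461,.084),g(447,440,.084),g(650,448,.084)];print("panel outer/inner",P)
print("handle",g(500,498,.06),g(600,498,.06))
c=lambda x,y,z:f(x,y,4,(340,95),z)
hub=c(198,297,.07);print("hub",hub)
Q=np.array([c(x,y,.12) for x,y in [(246,150),(350,281),(257,415),(93,368),(86,212)]])
print("pins",Q,Q.mean(0));o=Q.mean(0);v=Q-o
print(np.linalg.norm(v,axis=1),np.degrees(np.arctan2(v[:,1],v[:,0])))
j=c(285,222,.135);print("tall",j,np.degrees(np.arctan2(*(j-o)[::-1])))
for nm,uv,z in [("bottle",(323,172),.11),("blue",(286,231),.038),("pack",(326,143),.038)]: print(nm,cast("top",uv,z)[:2])
for nm,uv in [("armend",(197,188)),("coltop",(150,60))]:
    print(nm,c(*uv,.209),np.degrees(np.arctan2(*(c(*uv,.209)-o)[::-1])))
```

```text
block len 0.08407187994433132 w 0.04392867683601268 blockmid [ 0.43506402 -0.00834205] yaw 59.479899423998
loader F [ 0.6174647  -0.02753771] [ 0.61577095 -0.21203354] B [ 0.81850686 -0.03277303] [ 0.81660654 -0.22266598] origin [ 0.61661782 -0.11978562] w 0.18450360629400497 yaw -2.2610952968141564
panel outer/inner [array([ 0.45695256, -0.02368201]), array([ 0.45539465, -0.20558199]), array([ 0.47050481, -0.02340654]), array([ 0.46712425, -0.2055505 ])]
handle [ 0.42146822 -0.07268357] [ 0.4234002  -0.16345753]
hub [ 0.5906615  -0.25100314]
pins [[ 0.71526855 -0.2860558 ]
 [ 0.59744554 -0.37732476]
 [ 0.47610102 -0.29431677]
 [ 0.51471505 -0.15062542]
 [ 0.65531218 -0.14331798]] [ 0.59176847 -0.25032815]
[0.12856413 0.12712344 0.12374957 0.12600739 0.12445473] [ -16.13476318  -87.44043779 -159.17806506  127.69798296   59.29773524]
tall [ 0.64593957 -0.3170781 ] -50.93885420936617
bottle [ 0.56606427 -0.00930426]
blue [0.35718779 0.12219774]
pack [ 0.69212461 -0.0177355 ]
armend [ 0.65436486 -0.22779692] 19.796062050564174
coltop [ 0.76482756 -0.18827703] 19.725524609871982
```

Run:
```python
from h import *
f=lambda x,y,s,o,z:cast("top",(o[0]+(x+.5)/s-.5,o[1]+(y+.5)/s-.5),z)[:2]
g=lambda x,y,z:f(x-400,y,4,(215,90),z)
FL,FR,BL,BR=g(455,276,.1),g(660,282,.1),g(465,62,.1),g(672,68,.1)
print("loader F",FL,FR,"B",BL,BR,"origin",(FL+FR)/2,"w",np.linalg.norm(FL-FR),"yaw",np.degrees(np.arctan2(*((BL+BR-FL-FR)[::-1]))),np.degrees(np.arctan2(FR[0]-FL[0],FL[1]-FR[1])))
print("panel outer/inner",[g(447,455,.084),g(650,461,.084),g(447,440,.084),g(650,448,.084)])
print("handle",g(500,498,.06),g(600,498,.06))
# top-down pose: tool z down, tool y at world yaw a
s=monitor.get_state();r=Ro.from_quat(s["tcp_rot"]);print(np.round(r.as_matrix(),3),s["eef_pos"])
```

```text
loader F [0.6099865  0.33296263] [0.60829882 0.14791677] B [0.81108244 0.33471178] [0.80918806 0.14424367] origin [0.60914266 0.2404397 ] w 0.1850535637744854 yaw -0.2742228705030779 -0.5225442488962939
panel outer/inner [array([0.44935063, 0.33522875]), array([0.44779891, 0.15279314]), array([0.46290584, 0.3359767 ]), array([0.45953106, 0.15323281])]
handle [0.41373112 0.29084389] [0.41566678 0.19989723]
[[ 0.898  0.44  -0.001]
 [ 0.44  -0.898  0.002]
 [ 0.    -0.002 -1.   ]] [ 0.29698117 -0.60555513  0.24905802]
```

Run:
```python
from h import *
def down(yaw): # tool x at yaw, z down
    return Ro.from_euler('z',yaw,degrees=True)*Ro.from_euler('x',180,degrees=True)
for X in [(.45,-.30,.25),(.435,-.008,.25),(.435,-.008,.12)]: print(move(X,down(59.5)))
```

```text
(array([ 0.6797, -0.5175, -0.0011]), array([-0.0006, -0.0003, -0.1855]))
(array([ 9.6740e-01, -1.1895e+00,  4.0000e-04]), array([-0.0006, -0.0003, -0.1855]))
(array([ 0.9672, -1.1889,  0.3254]), array([-0.0006, -0.0003, -0.1855]))
```

```bash
python3 -m handwheel '[[0.68,-0.5175,0,0,0,-0.1855,0.6],[0.68,-0.5175,0,0,0,-0.1855,0.6],[0.68,-0.5175,0,0,0,-0.1855,0.6],[0.68,-0.5175,0,0,0,-0.1855,0.6],[0.68,-0.5175,0,0,0,-0.1855,0.6],[0.68,-0.5175,0,0,0,-0.1855,0.6],[0.68,-0.5175,0,0,0,-0.1855,0.6],[0.68,-0.5175,0,0,0,-0.1855,0.6]]' 40
python3 - <<'E'
from h import *
def down(yaw): return Ro.from_euler('z',yaw,degrees=True)*Ro.from_euler('x',180,degrees=True)
for X in [(.435,-.008,.25),(.435,-.008,.09),(.435,-.008,.022)]: print(move(X,down(59.5)))
E
```

```text
time: 1.1
eef_pos: [0.45, -0.3009, 0.2501]
tcp_rot: [0.868, 0.496, -0.0, -0.0]
contact_force: [0.5, -0.6, -0.3]
opening: 0.802
finger_force: 0.0
(array([ 6.119e-01, -4.039e-01,  1.000e-04]), array([-0.0001,  0.0001,  0.    ]))
(array([ 0.6121, -0.4037,  0.4001]), array([-0.0001,  0.0001,  0.    ]))
(array([ 0.6122, -0.4036,  0.5701]), array([-0.0001,  0.0001,  0.    ]))
```

```bash
python3 -m handwheel '[[0.612,-0.404,0,0,0,0,0.6],[0.612,-0.404,0,0,0,0,0.6],[0.612,-0.404,0,0,0,0,0.6],[0.612,-0.404,0,0,0,0,0.6],[0.612,-0.404,0,0,0,0,0.6],[0.612,-0.404,0.3,0,0,0,0.6],[0.612,-0.404,0.3,0,0,0,0.6],[0.612,-0.404,0.4,0,0,0,0.6],[0.612,-0.404,0.4,0,0,0,0.6]]' 40
python3 - <<'E'
from h import *
b=eyes.read_camera("scene")[:,:,::-1];a=eyes.read_camera("top")[:,:,::-1]
cv2.imwrite("pics/g1.png",np.hstack([cv2.resize(a[175:245,280:350],(400,400),interpolation=2),cv2.resize(b[155:225,295:365],(400,400),interpolation=2)]))
E
```

```text
time: 2.22
eef_pos: [0.4326, -0.008, 0.0872]
tcp_rot: [0.869, 0.495, -0.003, -0.003]
contact_force: [-0.6, -0.4, -0.3]
opening: 0.8
finger_force: 0.0
```

View pics/g1.png

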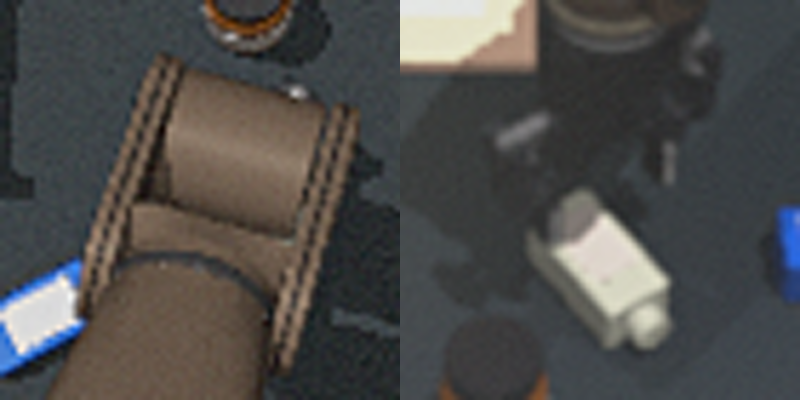

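The scene crop shows the fingers (520,130) and (665,160) above and astride the cartridge (600,260), nothing in the way. Going down to grip.

```bash
python3 -m handwheel '[[0,0,0.08,0,0,0,0.6],[0,0,0.16,0,0,0,0.6],[0,0,0.165,0,0,0,0.6],[0,0,0.165,0,0,0,-0.3],[0,0,0.165,0,0,0,-0.5],[0,0,0.165,0,0,0,-0.5],[0,0,0.165,0,0,0,-0.5],[0,0,0.165,0,0,0,-0.5],[0,0,0.165,0,0,0,-0.5]]' 40
```

```text
time: 3.45
eef_pos: [0.4374, -0.0081, 0.0267]
tcp_rot: [0.868, 0.496, 0.002, 0.002]
contact_force: [-0.5, -0.2, 7.0]
opening: 0.507
finger_force: 43.4
```

```bash
python3 -m handwheel '[[0,0,-0.05,0,0,0,-0.5],[0,0,-0.1,0,0,0,-0.5],[0,0,-0.2,0,0,0,-0.5],[0,0,-0.3,0,0,0,-0.5],[0,0,-0.3,0,0,0,-0.5]]' 40
python3 - <<'E'
from h import *
def down(yaw): return Ro.from_euler('z',yaw,degrees=True)*Ro.from_euler('x',180,degrees=True)
Y=down(-.4)
# cart centre rel -.02 ; block mid 7.5mm behind
for X in [(.522,.241,.15),(.522,.241,.05)]: print(move(X,Y))
b=eyes.read_camera("scene")[:,:,::-1]
cv2.imwrite("pics/g2.png",cv2.resize(b[130:280,270:470],(800,600),interpolation=2))
E
```

```text
time: 4.08
eef_pos: [0.4377, -0.0081, 0.1483]
tcp_rot: [0.868, 0.496, 0.003, 0.003]
contact_force: [-0.6, 0.5, -1.2]
opening: 0.509
finger_force: 42.6
(array([ 0.6435, -0.1343, -0.0037]), array([ 0.0021, -0.0022,  0.3329]))
(array([ 0.6429, -0.1365,  0.2463]), array([ 0.0021, -0.0022,  0.3329]))
```

View pics/g2.png

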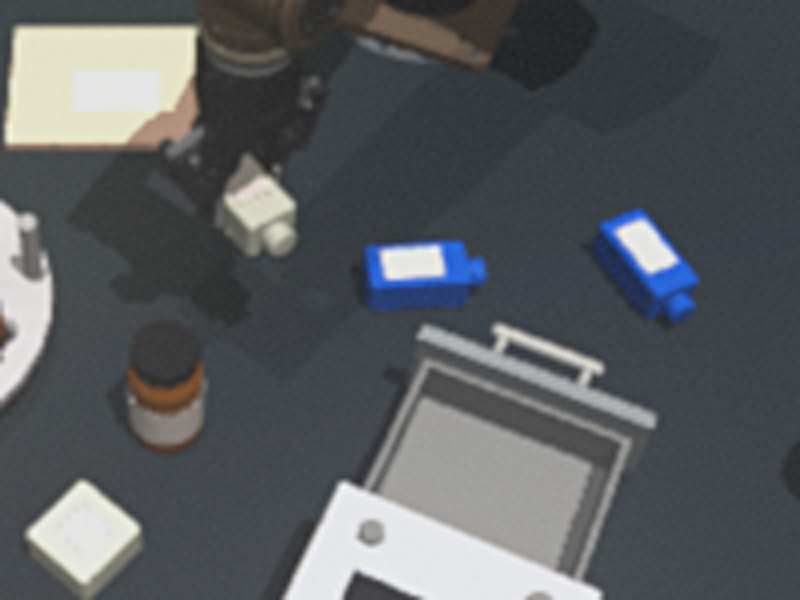

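The cartridge is held level (260,210 in the crop), nose away from the robot. The drawer is open with its handle at (548,345). Carrying it over.

```bash
python3 -m handwheel '[[0.6435,-0.134,0,0,0,0.333,-0.5],[0.6435,-0.134,0,0,0,0.333,-0.5],[0.6435,-0.134,0,0,0,0.333,-0.5],[0.6435,-0.134,0,0,0,0.333,-0.5],[0.6435,-0.134,0,0,0,0.333,-0.5],[0.6435,-0.134,0,0,0,0.333,-0.5],[0.6435,-0.134,0,0,0,0.333,-0.5],[0.6435,-0.134,0,0,0,0.333,-0.5],[0.6435,-0.134,0,0,0,0.333,-0.5]]' 40
python3 - <<'E'
from h import *
def down(yaw): return Ro.from_euler('z',yaw,degrees=True)*Ro.from_euler('x',180,degrees=True)
print(cast("scene",(407,216),.06))
for z in (.08,.05,.044): print(move((.522,.241,z),down(-.4)))
b=eyes.read_camera("scene")[:,:,::-1]
cv2.imwrite("pics/g3.png",cv2.resize(b[160:310,310:510],(800,600),interpolation=2))
E
```

```text
time: 5.25
eef_pos: [0.5194, 0.2408, 0.1439]
tcp_rot: [1.0, -0.004, -0.0, 0.0]
contact_force: [-0.1, -0.1, -1.6]
opening: 0.507
finger_force: 42.4
[0.40836058 0.24552866 0.06      ]
(array([ 0.0067, -0.0005,  0.1596]), array([ 0.0001,  0.0003, -0.    ]))
(array([ 0.0068, -0.0006,  0.2346]), array([ 0.0001,  0.0003, -0.    ]))
(array([ 0.0068, -0.0006,  0.2496]), array([ 0.0001,  0.0003, -0.    ]))
```

View pics/g3.png

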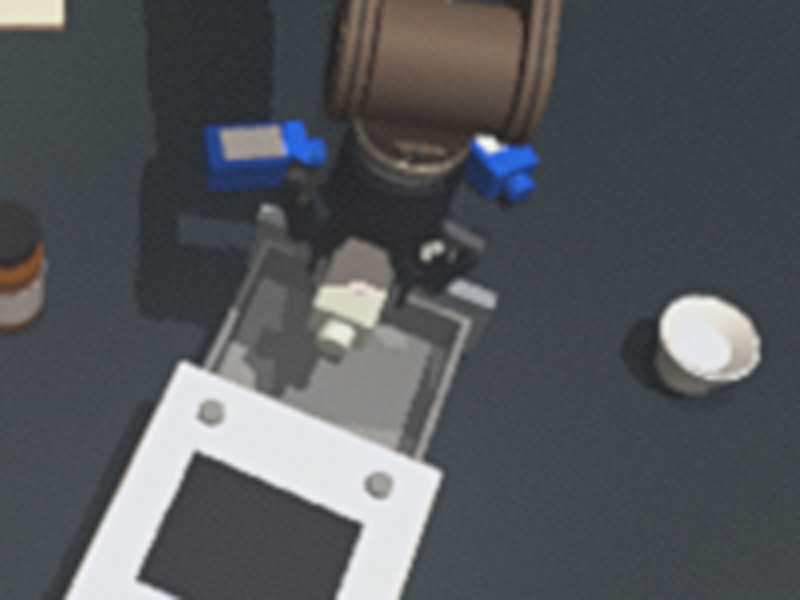

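Cartridge hangs over the drawer (350,290), aligned, nose toward the loader. Lowering it.

```bash
python3 -m handwheel '[[0.007,0,0.1,0,0,0,-0.5],[0.007,0,0.18,0,0,0,-0.5],[0.007,0,0.225,0,0,0,-0.5],[0.007,0,0.24,0,0,0,-0.5],[0.007,0,0.248,0,0,0,-0.5],[0.007,0,0.252,0,0,0,-0.5],[0.007,0,0.252,0,0,0,-0.5]]' 40
```

```text
time: 6.18
eef_pos: [0.523, 0.2416, 0.0444]
tcp_rot: [1.0, -0.004, 0.001, -0.0]
contact_force: [0.4, -0.0, -1.2]
opening: 0.507
finger_force: 42.4
```

```bash
python3 -m handwheel '[[0,0,0.004,0,0,0,-0.5],[0,0,0.007,0,0,0,-0.5],[0,0,0.007,0,0,0,-0.5],[0,0,0.007,0,0,0,-0.5]]' 40
```

```text
time: 6.68
eef_pos: [0.523, 0.2416, 0.0418]
tcp_rot: [1.0, -0.004, 0.0, -0.0]
contact_force: [-2.3, -0.9, 5.7]
opening: 0.508
finger_force: 43.3
```

Contact with the floor. Opening slowly, then rising.

```bash
python3 -m handwheel '[[0,0,0,0,0,0,0.2],[0,0,0,0,0,0,0.5],[0,0,0,0,0,0,0.5],[0,0,0,0,0,0,0.5],[0,0,-0.1,0,0,0,0.5],[0,0,-0.2,0,0,0,0.5],[0,0,-0.3,0,0,0,0.5],[0,0,-0.3,0,0,0,0.5]]' 40
python3 - <<'E'
from h import *
def down(yaw): return Ro.from_euler('z',yaw,degrees=True)*Ro.from_euler('x',180,degrees=True)
# push pose: fingers shut, pads facing sideways (tool y along world y)
for X in [(.375,.243,.16),(.375,.243,.055)]: print(X,move(X,down(-.4)))
E
```

```text
time: 7.68
eef_pos: [0.525, 0.2422, 0.1652]
tcp_rot: [1.0, -0.004, 0.004, -0.001]
contact_force: [-0.2, -0.1, -0.3]
opening: 0.747
finger_force: 0.0
(0.375, 0.243, 0.16) (array([-0.3751,  0.0008,  0.0099]), array([-0.0007, -0.0027, -0.0002]))
(0.375, 0.243, 0.055) (array([-0.3773,  0.0014,  0.2724]), array([-0.0007, -0.0027, -0.0002]))
```

```bash
python3 -m handwheel '[[-0.15,0,0.01,0,0,0,-1],[-0.3,0,0.01,0,0,0,-1],[-0.376,0,0.01,0,0,0,-1],[-0.376,0,0.01,0,0,0,-1],[-0.376,0,0.15,0,0,0,-1],[-0.376,0,0.27,0,0,0,-1],[-0.376,0,0.27,0,0,0,-1]]' 40
python3 - <<'E'
from h import *
b=eyes.read_camera("scene")[:,:,::-1]
cv2.imwrite("pics/g4.png",cv2.resize(b[160:310,310:510],(800,600),interpolation=2))
E
```

```text
time: 8.55
eef_pos: [0.3696, 0.2412, 0.0488]
tcp_rot: [1.0, -0.004, -0.005, 0.002]
contact_force: [0.3, 0.3, 0.5]
opening: 0.001
finger_force: 0.0
```

View pics/g4.png

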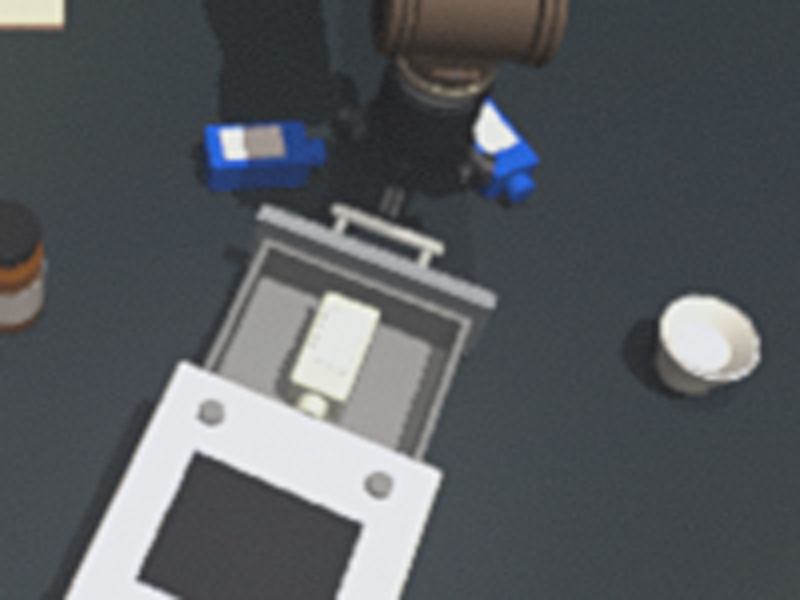

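The cartridge lies flat in the drawer (340,350), nose to the back, and the closed fingers (393,200) stand in front of the handle. Pushing it shut.

```bash
python3 -m handwheel '[[0.04,0,0,0,0,0,-1],[0.075,0,0,0,0,0,-1],[0.11,0,0,0,0,0,-1],[0.145,0,0,0,0,0,-1],[0.18,0,0,0,0,0,-1],[0.215,0,0,0,0,0,-1],[0.25,0,0,0,0,0,-1],[0.285,0,0,0,0,0,-1],[0.32,0,0,0,0,0,-1],[0.345,0,0,0,0,0,-1],[0.36,0,0,0,0,0,-1]]'
```

```text
time: 9.98
eef_pos: [0.5166, 0.2413, 0.0525]
tcp_rot: [1.0, -0.004, -0.0, 0.0]
contact_force: [-3.1, -2.0, 1.5]
opening: -0.002
finger_force: 1.1
```

```bash
python3 -m handwheel '[[0.01,0,0,0,0,0,-1],[0.02,0,0,0,0,0,-1],[0.02,0,0,0,0,0,-1]]'
```

```text
time: 10.35
eef_pos: [0.5245, 0.2416, 0.0528]
tcp_rot: [1.0, -0.004, 0.001, -0.0]
contact_force: [-0.7, -0.7, 0.3]
opening: 0.005
finger_force: 0.2
```

Keep pushing in small steps until the force rises.

```bash
python3 -m handwheel '[[0.01,0,0,0,0,0,-1],[0.02,0,0,0,0,0,-1],[0.02,0,0,0,0,0,-1]]'; python3 -m handwheel '[[0.01,0,0,0,0,0,-1],[0.01,0,0,0,0,0,-1]]';python3 -m handwheel '[[0.01,0,0,0,0,0,-1],[0.01,0,0,0,0,0,-1]]'
```

```text
time: 10.72
eef_pos: [0.5327, 0.2415, 0.0528]
tcp_rot: [1.0, -0.004, 0.001, -0.0]
contact_force: [-0.3, 0.7, -1.4]
opening: -0.004
finger_force: 0.2
time: 10.98
eef_pos: [0.5366, 0.2414, 0.0528]
tcp_rot: [1.0, -0.004, 0.001, -0.0]
contact_force: [-1.3, 0.0, -0.2]
opening: 0.004
finger_force: 0.2
time: 11.22
eef_pos: [0.5406, 0.2413, 0.0528]
tcp_rot: [1.0, -0.004, 0.001, -0.0]
contact_force: [-0.8, -0.5, 0.5]
opening: 0.002
finger_force: 0.3
```

```bash
python3 -m handwheel '[[0.01,0,0,0,0,0,-1],[0.01,0,0,0,0,0,-1]]'; python3 -m handwheel '[[0.01,0,0,0,0,0,-1],[0.01,0,0,0,0,0,-1]]'
python3 - <<'E'
from h import *
b=eyes.read_camera("scene")[:,:,::-1]
cv2.imwrite("pics/g5.png",cv2.resize(b[190:290,330:463],(800,600),interpolation=2))
E
```

```text
time: 11.48
eef_pos: [0.5446, 0.2413, 0.0528]
tcp_rot: [1.0, -0.004, 0.0, -0.0]
contact_force: [-0.7, 0.2, 0.8]
opening: 0.001
finger_force: 0.3
time: 11.72
eef_pos: [0.5463, 0.2413, 0.0526]
tcp_rot: [1.0, -0.004, -0.003, 0.0]
contact_force: [-6.7, 0.1, 5.2]
opening: -0.002
finger_force: 3.7
```

View pics/g5.png

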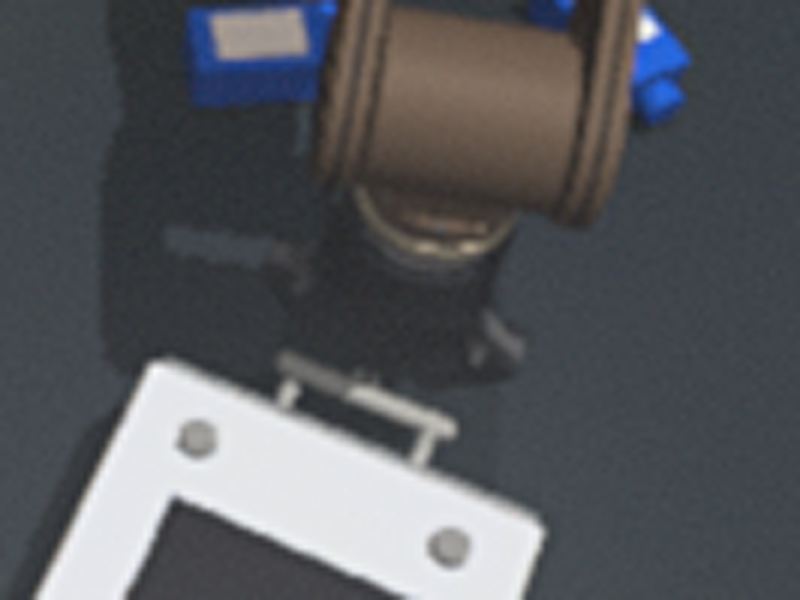

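The picture shows the drawer panel flush with the loader front (350,430), and the force has risen: it is at the stop. One more nudge to confirm, then back off and rise.

```bash
python3 -m handwheel '[[0.01,0,0,0,0,0,-1],[0.01,0,0,0,0,0,-1]]'; python3 -m handwheel '[[-0.08,0,0,0,0,0,-1],[-0.1,0,-0.05,0,0,0,-1],[-0.1,0,-0.2,0,0,0,-1],[-0.1,0,-0.35,0,0,0,-1],[-0.1,0,-0.45,0,0,0,-1],[-0.1,0,-0.45,0,0,0,-1]]'
python3 - <<'E'
from h import *
def down(yaw): return Ro.from_euler('z',yaw,degrees=True)*Ro.from_euler('x',180,degrees=True)
o=np.array([.5912,-.2506])
for a in (20.2+36,-16,-88,-160,128): print(a,o+.125*np.array([np.cos(np.radians(a)),np.sin(np.radians(a))]))
print(monitor.get_state()["eef_pos"],monitor.get_state()["qpos"])
E
```

```text
time: 12.02
eef_pos: [0.5465, 0.2413, 0.0525]
tcp_rot: [1.0, -0.004, -0.008, 0.001]
contact_force: [-18.8, -0.3, 13.6]
opening: -0.002
finger_force: 9.5
time: 12.78
eef_pos: [0.5151, 0.2422, 0.2384]
tcp_rot: [1.0, -0.004, 0.006, -0.001]
contact_force: [0.7, 0.5, -0.2]
opening: -0.001
finger_force: 0.0
56.2 [ 0.66073695 -0.14672694]
-16 [ 0.71135771 -0.28505467]
-88 [ 0.59556244 -0.37552385]
-160 [ 0.47373842 -0.29335252]
128 [ 0.51424232 -0.15209866]
[0.51506303 0.24218027 0.23838742] [ 2.61408729e-01  5.87536214e-02  1.85866061e+00 -2.83319820e-04
  1.21250737e+00  1.83990334e+00]
```

Step 2 is done: 18.8 N against the stop, then released. Next: push the pin at 128° counter-clockwise with shut fingers on a slightly larger radius, clear of the jars.

```bash
cat >> h.py <<'E'
o=np.array([.5912,-.2506])
def down(yaw): return Ro.from_euler('z',yaw,degrees=True)*Ro.from_euler('x',180,degrees=True)
def ring(a,z,r=.135): return (*(o+r*np.array([np.cos(np.radians(a)),np.sin(np.radians(a))])),z)
E
python3 -c "
from h import *
for z in (.238,.16,.095): print(move(ring(110,z),down(22)))"
```

```text
(array([ 8.190e-02,  9.142e-01, -7.000e-04]), array([-0.0002, -0.0037, -0.1246]))
(array([0.0797, 0.9148, 0.1943]), array([-0.0002, -0.0037, -0.1246]))
(array([0.0778, 0.9152, 0.3568]), array([-0.0002, -0.0037, -0.1246]))
```

```bash
python3 -m handwheel '[[0.08,0.915,0,0,0,-0.1246,-1],[0.08,0.915,0,0,0,-0.1246,-1],[0.08,0.915,0,0,0,-0.1246,-1],[0.08,0.915,0,0,0,-0.1246,-1],[0.08,0.915,0,0,0,-0.1246,-1],[0.08,0.915,0,0,0,-0.1246,-1],[0.08,0.915,0,0,0,-0.1246,-1],[0.08,0.915,0.19,0,0,-0.1246,-1],[0.08,0.915,0.19,0,0,-0.1246,-1],[0.08,0.915,0.19,0,0,-0.1246,-1]]'
python3 - <<'E'
from h import *
print(move(ring(110,.095),down(22)))
b=eyes.read_camera("scene")[:,:,::-1]; a=eyes.read_camera("top")[:,:,::-1]
cv2.imwrite("pics/g6.png",np.hstack([cv2.resize(b[140:280,180:320],(400,400),interpolation=2),cv2.resize(a[95:225,325:455],(400,400),interpolation=2)]))
E
```

```text
time: 14.02
eef_pos: [0.5405, -0.1235, 0.1553]
tcp_rot: [0.982, 0.191, -0.001, -0.001]
contact_force: [0.4, -0.6, 0.2]
opening: -0.0
finger_force: 0.0
(array([0.0106, 0.0051, 0.1508]), array([-0.0008,  0.0008,  0.0003]))
```

View pics/g6.png

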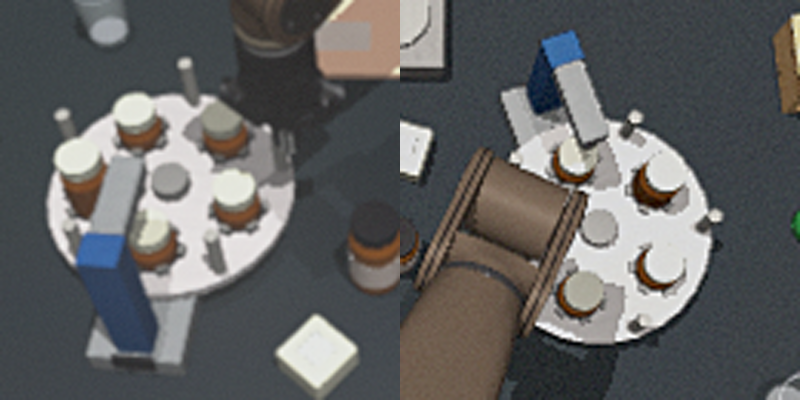

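The left view shows the fingertips (285,150) beside the 128° pin, outside the jars; the tall jar (80,170) is one pocket short of the needle. Going down beside the pin.

```bash
python3 -m handwheel '[[0.01,0.005,0.0,0,0,0,-1],[0.01,0.005,0.08,0,0,0,-1],[0.01,0.005,0.15,0,0,0,-1],[0.01,0.005,0.15,0,0,0,-1],[0.01,0.005,0.15,0,0,0,-1]]'
python3 - <<'E'
from h import *
for a in range(114,168,4): print(a,move(ring(a,.095),down(a-90)))
E
```

```text
time: 14.75
eef_pos: [0.5471, -0.1255, 0.0986]
tcp_rot: [0.982, 0.191, 0.001, 0.001]
contact_force: [0.3, -0.4, 0.0]
opening: -0.003
finger_force: 0.0
114 (array([-0.0267, -0.0059,  0.0089]), array([ 0.0007, -0.0007, -0.0111]))
118 (array([-0.0502, -0.0043,  0.0089]), array([ 0.0007, -0.0006, -0.0333]))
122 (array([-0.0735, -0.001 ,  0.0088]), array([ 0.0007, -0.0006, -0.0555]))
126 (array([-0.0965,  0.0039,  0.0088]), array([ 0.0008, -0.0006, -0.0778]))
130 (array([-0.1192,  0.0104,  0.0088]), array([ 0.0008, -0.0006, -0.1   ]))
134 (array([-0.1413,  0.0184,  0.0087]), array([ 0.0008, -0.0005, -0.1222]))
138 (array([-0.1628,  0.028 ,  0.0087]), array([ 0.0008, -0.0005, -0.1444]))
142 (array([-0.1836,  0.0391,  0.0087]), array([ 0.0008, -0.0005, -0.1666]))
146 (array([-0.2036,  0.0515,  0.0087]), array([ 0.0009, -0.0005, -0.1889]))
150 (array([-0.2227,  0.0654,  0.0087]), array([ 0.0009, -0.0004, -0.2111]))
154 (array([-0.2407,  0.0805,  0.0086]), array([ 0.0009, -0.0004, -0.2333]))
158 (array([-0.2577,  0.0969,  0.0086]), array([ 0.0009, -0.0004, -0.2555]))
162 (array([-0.2734,  0.1144,  0.0087]), array([ 0.0009, -0.0003, -0.2778]))
166 (array([-0.2879,  0.133 ,  0.0087]), array([ 0.001 , -0.0003, -0.3   ]))
```

```bash
python3 -m handwheel '[[-0.026,-0.005,0,0,0,-0.011,-1],[-0.05,-0.004,0,0,0,-0.033,-1],[-0.073,-0.001,0,0,0,-0.055,-1],[-0.096,0.004,0,0,0,-0.078,-1],[-0.119,0.01,0,0,0,-0.1,-1],[-0.141,0.018,0,0,0,-0.122,-1],[-0.163,0.028,0,0,0,-0.144,-1],[-0.183,0.039,0,0,0,-0.167,-1],[-0.203,0.051,0,0,0,-0.189,-1],[-0.222,0.065,0,0,0,-0.211,-1]]'
cat > pins.py <<'E'
from h import *
im=eyes.read_camera("top")[:,:,::-1]; h=cv2.cvtColor(im,cv2.COLOR_BGR2HSV)
m=cv2.inRange(h,(8,120,40),(25,255,190));m[:,:345]=0;m[:,432:]=0;m[:130]=0;m[212:]=0
for c in cv2.findContours(m,0,1)[0]:
    if cv2.contourArea(c)>12:
        M=cv2.moments(c);w=cast("top",(M['m10']/M['m00'],M['m01']/M['m00']),.075)[:2]-o
        print(M['m00'],"r",round(np.hypot(*w),3),"ang from needle",round(np.degrees(np.arctan2(w[1],w[0]))-20.2,1))
E
python3 pins.py
python3 - <<'E'
from h import *
for a in range(152,170,3): print(a,move(ring(a,.095),down(a-90)))
E
```

```text
time: 16.0
eef_pos: [0.4751, -0.1828, 0.1001]
tcp_rot: [0.866, 0.501, 0.002, 0.002]
contact_force: [0.9, 3.2, 2.9]
opening: 0.002
finger_force: 1.7
16.5 r 0.072 ang from needle -125.1
14.0 r 0.082 ang from needle 40.4
50.0 r 0.074 ang from needle -40.3
152 (array([-0.0107, -0.0018,  0.0127]), array([ 0.0017,  0.    , -0.0101]))
155 (array([-0.0283, -0.0008,  0.0127]), array([ 0.0017,  0.0001, -0.0268]))
158 (array([-0.0459,  0.0012,  0.0127]), array([ 0.0017,  0.0001, -0.0434]))
161 (array([-0.0633,  0.004 ,  0.0127]), array([ 0.0017,  0.0001, -0.0601]))
164 (array([-0.0806,  0.0078,  0.0127]), array([ 0.0017,  0.0002, -0.0768]))
167 (array([-0.0976,  0.0125,  0.0128]), array([ 0.0017,  0.0002, -0.0934]))
```

The carousel has turned about 32° (tall jar now at -40°). Continuing past the snap point.

```bash
python3 -m handwheel '[[-0.01,-0.001,0,0,0,-0.01,-1],[-0.028,-0.001,0,0,0,-0.027,-1],[-0.046,0.001,0,0,0,-0.043,-1],[-0.058,0.003,0,0,0,-0.055,-1],[-0.058,0.003,0,0,0,-0.055,-1],[-0.058,0.003,0,0,0,-0.055,-1]]'; python3 pins.py
```

```text
time: 16.8
eef_pos: [0.4648, -0.2049, 0.0999]
tcp_rot: [0.82, 0.572, 0.001, 0.003]
contact_force: [-0.9, -0.3, 7.4]
opening: -0.004
finger_force: 0.0
15.0 r 0.07 ang from needle -113.2
14.0 r 0.089 ang from needle 50.1
50.5 r 0.074 ang from needle -29.0
```

The push force is gone but the wrist reads 7 N upward. Raising the tool a little and rechecking.

```bash
python3 -m handwheel '[[0,0,-0.01,0,0,0,-1],[0,0,-0.02,0,0,0,-1]]'; python3 pins.py;  python3 -c "
from h import *
im=eyes.read_camera('top')[:,:,::-1];print(im[100:103,100])
g=cv2.cvtColor(im,6)
a,b=proj('top',(*o,.07));print(a,b)"
```

```text
time: 17.1
eef_pos: [0.4625, -0.2029, 0.105]
tcp_rot: [0.82, 0.572, -0.0, -0.0]
contact_force: [-0.1, 0.3, -0.0]
opening: 0.001
finger_force: 0.0
18.0 r 0.072 ang from needle -110.1
50.5 r 0.074 ang from needle -27.4
[[57 36 27]
 [51 31 15]
 [53 36 23]]
389.01466624391145 168.72853431232718
```

```bash
python3 -m handwheel '[[0,0,0,0,0,0,-1],[0,0,0,0,0,0,-1],[0,0,0,0,0,0,-1],[0,0,0,0,0,0,-1]]'; python3 pins.py
python3 - <<'E'
from h import *
for a in range(162,190,3): print(a,move(ring(a,.102),down(a-90)))
E
```

```text
time: 17.7
eef_pos: [0.4625, -0.2031, 0.1046]
tcp_rot: [0.82, 0.573, -0.0, -0.0]
contact_force: [0.0, -0.8, -0.2]
opening: -0.0
finger_force: 0.0
17.0 r 0.082 ang from needle -156.4
13.0 r 0.094 ang from needle 81.9
18.5 r 0.068 ang from needle -76.2
45.0 r 0.077 ang from needle 5.9
162 (array([-0.0133,  0.0056,  0.0066]), array([-0.0001, -0.    , -0.0118]))
165 (array([-0.0309,  0.0067,  0.0066]), array([-0.0001, -0.    , -0.0285]))
168 (array([-0.0485,  0.0087,  0.0066]), array([-0.0001, -0.    , -0.0452]))
171 (array([-0.0659,  0.0117,  0.0066]), array([-0.0001, -0.    , -0.0618]))
174 (array([-0.0832,  0.0156,  0.0066]), array([-0.0001, -0.    , -0.0785]))
177 (array([-0.1002,  0.0203,  0.0066]), array([-0.0001, -0.    , -0.0952]))
180 (array([-0.1169,  0.026 ,  0.0066]), array([-1.000e-04, -0.000e+00, -1.118e-01]))
183 (array([-0.1333,  0.0325,  0.0066]), array([-1.000e-04, -0.000e+00, -1.285e-01]))
186 (array([-0.1494,  0.0398,  0.0066]), array([-1.000e-04, -0.000e+00, -1.452e-01]))
189 (array([-0.1651,  0.048 ,  0.0066]), array([-1.000e-04, -0.000e+00, -1.618e-01]))
```

It has snapped on by itself. Withdrawing outward, then up, away to a clear view and checking.

```bash
python3 -m handwheel '[[0,-0.04,0,0,0,0,-1],[0,-0.04,-0.1,0,0,0,-1],[0,-0.04,-0.22,0,0,0,-1],[0,-0.04,-0.32,0,0,0,-1],[0.15,-0.04,-0.32,0,0,0,-1],[0.3,-0.04,-0.32,0,0,0,-1],[0.45,-0.04,-0.32,0,0,0,-1],[0.6,-0.04,-0.32,0,0,0,-1],[0.7,-0.04,-0.32,0,0,0,-1],[0.7,-0.04,-0.32,0,0,0,-1]]'
python3 - <<'E'
from h import *
import time
def caps(im,tag):
    h=cv2.cvtColor(im,cv2.COLOR_BGR2HSV)
    m=cv2.inRange(h,(8,120,40),(25,255,190));m[:,:345]=0;m[:,432:]=0;m[:130]=0;m[212:]=0
    for c in cv2.findContours(m,0,1)[0]:
        if cv2.contourArea(c)>10:
            M=cv2.moments(c);print(tag,round(M['m00']),round(M['m10']/M['m00'],1),round(M['m01']/M['m00'],1))
    # pins: predicted tops and brightness-based centroid
    g=cv2.cvtColor(im,6)
    out=[]
    for k in range(5):
        p=proj("top",(*(o+.125*np.array([np.cos(np.radians(56.2+72*k)),np.sin(np.radians(56.2+72*k))])),.12));x,y=np.round(p).astype(int)
        out.append(g[y-3:y+4,x-3:x+4].astype(float))
    return out
p0=caps(cv2.imread("pics/top0.png"),"start")
im=np.ascontiguousarray(eyes.read_camera("top")[:,:,::-1]);p1=caps(im,"now")
cv2.imwrite("pics/end_top.png",im)
for k in range(5): print("pin patch corr",k,round(np.corrcoef(p0[k].ravel(),p1[k].ravel())[0,1],3))
# expected visible-wall pixel of tall jar under the needle
N=o+.085*np.array([np.cos(np.radians(20.2)),np.sin(np.radians(20.2))])
print("needle jar base..top px",proj("top",(*N,.05)),proj("top",(*N,.135)))
s=np.ascontiguousarray(eyes.read_camera("scene")[:,:,::-1]);cv2.imwrite("pics/end_scene.png",s)
b0=cv2.imread("pics/scene0.png")
for nm,(x0,y0,x1,y1) in dict(pack=(275,245,310,282),bottle=(297,205,326,245),mortar=(468,230,505,262),beaker=(200,125,228,160)).items():
    print(nm,np.abs(s[y0:y1,x0:x1].astype(int)-b0[y0:y1,x0:x1]).mean().round(1))
hs=cv2.cvtColor(s,40);m=cv2.inRange(hs,(0,0,150),(180,60,255));print("tall cap scene px expected",proj("scene",(*N,.135)),monitor.get_state()["eef_pos"])
E
```

```text
time: 19.0
eef_pos: [0.5432, 0.0675, 0.2323]
tcp_rot: [0.819, 0.574, -0.0, -0.0]
contact_force: [-0.0, 0.1, -0.4]
opening: 0.003
finger_force: 0.0
start 13 379.4 194.2
start 16 404.8 184.7
start 13 363.9 173.4
start 49 404.9 156.7
start 16 379.3 151.4
now 14 379.2 194.0
now 18 405.1 184.7
now 13 364.0 173.3
now 19 404.4 158.3
now 39 379.3 149.1
pin patch corr 0 0.951
pin patch corr 1 0.975
pin patch corr 2 0.95
pin patch corr 3 0.952
pin patch corr 4 0.985
needle jar base..top px [380.27100547 148.73110263] [383.63477758 142.66693072]
pack 1.4
bottle 7.1
mortar 1.4
beaker 3.0
tall cap scene px expected [229.86936866 212.15180906] [0.542991   0.06524557 0.23230955]
```

The tall jar (379,149) is under the needle. All the jars and pins match their detent positions to within a pixel, and the bystanders have not moved. Handing in.

```bash
python3 -m handwheel '[[0,0,0,0,0,0,-1],[0,0,0,0,0,0,-1],[0,0,0,0,0,0,-1],[0,0,0,0,0,0,-1]]' && python3 -c "
from plant import ctrl
print(ctrl.sign_off())"
```

```text
time: 19.6
eef_pos: [0.5439, 0.0649, 0.2328]
tcp_rot: [0.82, 0.572, 0.0, 0.0]
contact_force: [-0.2, -0.4, -0.5]
opening: -0.003
finger_force: 0.0
the job is handed in; nothing more can be done
None
```

The job is handed in at about 19.6 s, with no verdict returned: the cartridge went flat into the drawer nose to the back, the drawer was pushed to its stop, and the last pictures show the tall jar under the needle with all five jars in their pockets.

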